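# Lock a lashing post into the vet truck's strut

## Task

Fit a lashing post to the slotted strut on the truck shelf: of the three posts, take the one whose foot goes lengthwise down through the slot and is also long enough to catch under both lips. Lower it into the open stretch of slot between the grey strips until its foot is down inside the channel, below the lips, then give it a quarter turn so that the foot lies square across the channel under both lips, and leave it standing there upright. Leave the other posts and the vet's gear where they are.

Things in the scene. Friction and masses are not known exactly. Their poses are not given: they have to be found in the camera images.
- post_mid_grip (a point): Paddle centre of the post with a medium, oblong foot: bare steel, 64 mm tall, upright on the liner, 0.1-0.2 kg. Foot: bar 36 mm long (x), 20 mm wide (y), 10 mm thick, lowest 3 mm narrowed 2 mm a side; round 12 mm shank up to 36 mm; then a flat grip paddle 24 mm long (x), 12 mm thick (y), 36 to 64 mm up. This point is 50 mm above the underside; x along foot and paddle, z up.
- post_short_grip (a point): Paddle centre of the post with a short, almost square foot: bare steel, 64 mm tall, upright on the liner, 0.1-0.2 kg. Foot: bar 22 mm long (x), 20 mm wide (y), 10 mm thick, lowest 3 mm narrowed 2 mm a side; round 12 mm shank up to 36 mm; then a flat grip paddle 24 mm long (x), 12 mm thick (y), 36 to 64 mm up. This point is 50 mm above the underside; x along foot and paddle, z up.
- post_wide_grip (a point): Paddle centre of the post with a large foot: bare steel, 64 mm tall, upright on the liner, 0.1-0.2 kg. Foot: bar 46 mm long (x), 30 mm wide (y), 10 mm thick, lowest 3 mm narrowed 2 mm a side; round 12 mm shank up to 36 mm; then a flat grip paddle 24 mm long (x), 12 mm thick (y), 36 to 64 mm up. This point is 50 mm above the underside; x along foot and paddle, z up.
- strut: Fixed bare-metal C-channel strut, slot up, 320 mm long (y), 50 mm wide (x), 21 mm high (z); origin at the centre of its underside on the liner. Slot between the lips 24 mm wide, lips 4 mm thick; inside 44 mm wide and 14 mm high. Flush grey plastic strips close the slot except for one open stretch, 90 mm long, centred 30 mm from the middle towards +y.
- strut_gap (a point): Centre of the open stretch of the strut's slot, level with the top of the lips (21 mm above the liner). y runs along the slot (open 45 mm either way), x across it, z up. The channel floor is 18 mm below this point, the underside of the lips 4 mm below it.
- canister_center (a point): Bystander: centre of an upright stainless pin canister, 51 mm across, 72 mm tall.
- sleeve_center (a point): Bystander: centre of a red plastic tag sleeve, open box 50 x 80 x 45 mm, with three green calf tags standing in it to 71 mm height.
- applicator_center (a point): Bystander: middle of a silver ear-tag applicator (pliers) lying flat, 250 mm long along x, 80 mm wide, 22 mm high.
Things that resemble listed ones, but are neither listed nor needed, are in the scene too. Leave any yellow look-alike of the part that bears post_mid_grip alone.

How it is judged:
On the way, in this order (a step that is already met when the one before it is completed fails the run):
1. the medium post's foot is down in the channel, still lengthwise in the slot (z of post_mid_grip in the frame of strut_gap below 0.038 m and x of post_mid_grip in the frame of strut_gap between -0.01 and 0.01 m and y of post_mid_grip in the frame of strut_gap between -0.04 and 0.04 m and angle between post_mid_grip's own z axis and vertical below 0.2 rad and angle between the x axis of post_mid_grip and the y axis of strut_gap, either way round below 0.35 rad), for 0.1 s.
2. the foot, still down in the channel, is turned across it under both lips (z of post_mid_grip in the frame of strut_gap below 0.038 m and x of post_mid_grip in the frame of strut_gap between -0.01 and 0.01 m and y of post_mid_grip in the frame of strut_gap between -0.04 and 0.04 m and angle between post_mid_grip's own z axis and vertical below 0.2 rad and angle between the x axis of post_mid_grip and the x axis of strut_gap, either way round below 0.26 rad), for 0.2 s.
At the end, for the whole second after the job is handed in: The medium post stands in the open slot: paddle centre under 38 mm above the lips, within 10 mm of the slot centre line and 40 mm of mid-stretch, within 0.2 rad of upright and 0.26 rad of square across, at rest; other posts and gear within 30 mm of their starts (all of step 2 and linear speed of post_mid below 0.02 m/s and distance of each of post_short_grip, post_wide_grip, canister_center, sleeve_center, applicator_center from where it was at the start of the episode below 0.03 m); the robot touches nothing.
It fails at once if the short-footed post is shifted by more than 30 mm (distance of post_short_grip from where it was at the start of the episode above 0.03 m).
It fails at once if the wide-footed post is shifted by more than 30 mm (distance of post_wide_grip from where it was at the start of the episode above 0.03 m).
It fails at once if the canister is shifted by more than 30 mm (distance of canister_center from where it was at the start of the episode above 0.03 m).
It fails at once if the tag sleeve is shifted by more than 30 mm (distance of sleeve_center from where it was at the start of the episode above 0.03 m).
It fails at once if the applicator is shifted by more than 30 mm (distance of applicator_center from where it was at the start of the episode above 0.03 m).
It also fails if it takes over 48 s, if anything falls off the work surface, if the arm or the gripper's body presses on something with over 40 N, if the wrist force passes 120 N, or if a joint passes its speed limit or range.

## Robot

A 6-joint arm with a two-finger parallel gripper is mounted at the origin on the work surface. World frame = base frame: x ahead of the robot, y to its left, z up, the work surface at z = 0. Lengths are in m, angles in rad, forces in N, time in s.
With the tool pointing down it reaches from about 0.3 to 0.875 m from the base axis. Payload 6.4 kg.
Tool frame: the origin (TCP) lies at the centre of the arm's flange, where the gripper is bolted on; the fingertips stand 173 mm ahead of it and the grasp point (between the pads) lies 155 mm ahead of it; z points along the fingers, x is the direction in which the jaws open and shut, and the axes are right-handed (so a half turn about z gives the same grasp; the last joint's range is limited). The gripper opens to 85 mm and grips with 20 to 120 N. Pads are 22 mm wide; open, the fingers measure 114 mm over their backs; the gripper's body (76 mm by 85 mm) begins 54 mm behind the grasp point. The pads swing forward as they close: fully open they stand 13 mm farther back than shut.
Start: joints at [1.066, 0.181, 1.607, -0, 1.354, -0.206], TCP at [0.169, 0.55, 0.405] pointing down, gripper open.
Joint ranges: [-2.99, 2.99], [-0.89, 2.07], [0.3, 2.58], [-1.14, 4.28], [0, 2.63], [-3.12, 3.12]. Speed limits (rad/s): [2.57, 2.57, 3.01, 3.14, 3.14, 3.14].

## Interface

Orientations are given as a unit quaternion [w, x, y, z].
In Python, from bench import ctrl gives the robot as it stands. The module is installed in compiled form; this text tells all that it offers.
- The arm moves only by the tool move_arm, never from a script. Its argument "moves" is a list of rows, each an object of numbers: "gripper": the opening in per cent of the stroke, from 0 (shut) to 100 (fully open); "x", "y", "z": the shift along the tool's x, y, z in cm; "roll": the turn about the tool's z in degrees. In form: [{"gripper": .., "x": .., "y": .., "z": .., "roll": ..}, ...]. A call has 1 to 5 rows; each row shifts and turns the commanded pose from where the row before left it, along the tool's axes as they then stand; what a row does not reach is not made up. A row lasts 1/8 s, in which the tool goes at most 62.5 mm and 10.7 degrees, less where a joint would pass 70% of its speed; a pose out of reach is approached as far as the arm can. A call is refused whole if a number of a shift passes 6.25 or a number of a turn 10.7, either way. A call with a gripper value outside its range is refused whole. The fingers move at their own pace and stop on an object; the grip force is fixed at half the most. Time passes only in rows, so rows that do not move let the fingers close. It gives the time, the measured TCP pose, the force and the opening at its end, in the units of the state.
- ctrl.get_obs(): the state, without advancing time (a new reading comes with each control period).
- ctrl.camera(name): name is "side" or "top"; returns a dict with "img" (420x560x3 uint8, red, green, blue), "fx", "fy", "cx", "cy" (pixels), "world_from_camera" (4x4, takes a point from camera to world coordinates). Camera axes: x right, y up, looking along -z (the intrinsics and any distortion apply to the point x, -y, -z); pixel columns grow to the right and rows downward; lengths in m; the calibration is good to about 2 mm. A picture is of the moment at which its call begins. There is no depth.
- ctrl.hand_in(): hands the job in, once; it reports no verdict.
The state is a dict: "time_s": time; "q": joint angles; "dq": joint speeds; "joint_efforts": joint torques, N m; "eef_pos": TCP position; "eef_rot": TCP orientation; "wrist_force": force on the tool from outside, world axes, zero at the start; "torque": the same for the moment, N m; "opening": opening from 0.0 (shut) to 1.0 (fully open).
Only numpy, scipy, OpenCV 4.12 (cv2) and the standard library are available. Lean on these libraries where they do the work, as an engineer would, in place of code of your own. Each camera call takes 0.05 s, during which the arm holds its last target. There are 200 camera calls.

## Working session

There is one attempt and no reset: what is moved stays moved. The work goes in short steps, Python scripts to look and compute and a tool call to move; the robot and the scene stay as the last step left them, time stands still between calls to the robot, and variables do not carry over. Pictures are saved under pics/ and viewed, about 8 in all and at most 12, crops included, and the job is handed in when it is done.

Besides the shell and the picture viewer there is one more tool, called after "Emit:" in YAML: its name, and indented under it one key for each argument. move_arm: Moves the arm, as the interface text tells. Its arguments: {"type":"object","properties":{"moves":{"type":"array","items":{"type":"object","properties":{"gripper":{"type":"number"},"x":{"type":"number"},"y":{"type":"number"},"z":{"type":"number"},"roll":{"type":"number"}}}}},"required":["moves"]}

```bash
mkdir -p pics; cat > h.py <<'E'
import numpy as np,cv2
from bench import ctrl
def save(name,fn,crop=None,s=1):
    c=ctrl.camera(name);im=c["img"][:,:,::-1]
    if crop: x0,y0,x1,y1=crop; im=im[y0:y1,x0:x1]
    cv2.imwrite("pics/"+fn,cv2.resize(im,None,fx=s,fy=s,interpolation=cv2.INTER_CUBIC)); return c
def ray(c,u,v,z):
    T=c["world_from_camera"];d=T[:3,:3]@np.array([(u-c["cx"])/c["fx"],-(v-c["cy"])/c["fy"],-1]);o=T[:3,3]
    return o+d*(z-o[2])/d[2]
def proj(c,p):
    T=c["world_from_camera"];q=T[:3,:3].T@(np.array(p)-T[:3,3])
    return c["cx"]+c["fx"]*q[0]/-q[2],c["cy"]-c["fy"]*q[1]/-q[2]
E
python3 - <<'E'
from h import *
for n in("top","side"):
    c=save(n,n+"1.png",s=1.4);print(c["fx"],c["cx"],c["cy"],c["world_from_camera"].round(3), [k for k in c])
o=ctrl.get_obs();print(o["eef_pos"],o["eef_rot"],o["time_s"])
E
```

```text
455.60316154964494 290.13622876343106 214.37962137260325 [[ 1.000e-03  9.940e-01 -1.120e-01  2.650e-01]
 [-1.000e+00 -1.000e-03 -1.200e-02  1.100e-02]
 [-1.200e-02  1.120e-01  9.940e-01  1.461e+00]
 [ 0.000e+00  0.000e+00  0.000e+00  1.000e+00]] ['img', 'fx', 'fy', 'cx', 'cy', 'world_from_camera']
468.71582540346077 269.91373761579695 215.71296039301401 [[ 0.983  0.112 -0.147  0.235]
 [-0.184  0.616 -0.766 -0.837]
 [ 0.004  0.78   0.626  0.771]
 [ 0.     0.     0.     1.   ]] ['img', 'fx', 'fy', 'cx', 'cy', 'world_from_camera']
[0.16913603 0.54932987 0.40390901] [ 3.21041795e-04  8.04479706e-01  5.93979660e-01 -6.79780163e-04] 0.1
```

View pics/top1.png

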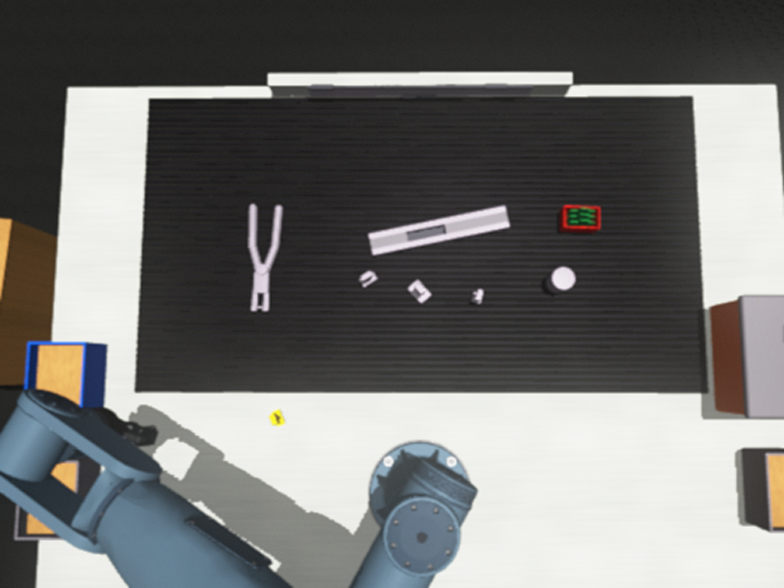

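View pics/side1.png

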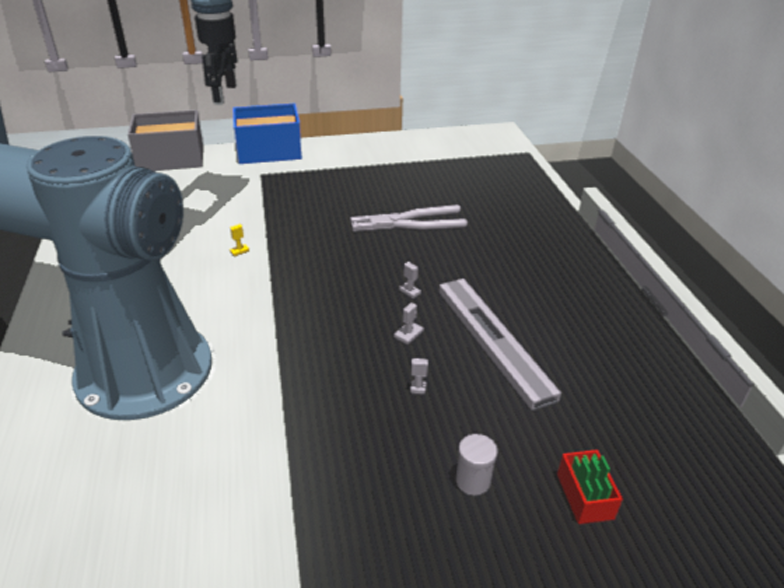

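The top view (1.4x) shows three steel posts at (368,279), (420,291) and (478,296), plus a yellow look-alike at (278,418). The strut runs from (370,243) to (508,216), with its gap at (427,232). By foot size, (368,279) is probably the medium post, (420,291) the wide and (478,296) the short. I'll check that in a close crop.

```bash
python3 - <<'E'
from h import *
a=ctrl.camera("top");b=ctrl.camera("side")
A=cv2.resize(a["img"][140:220,250:380,::-1],None,fx=6,fy=6,interpolation=cv2.INTER_CUBIC)[:, :780]
B=cv2.resize(b["img"][180:290,260:410,::-1],None,fx=5,fy=5,interpolation=cv2.INTER_CUBIC)
cv2.imwrite("pics/topc.png",A);cv2.imwrite("pics/sidec.png",B)
E
```

```text
(no output)
```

View pics/topc.png

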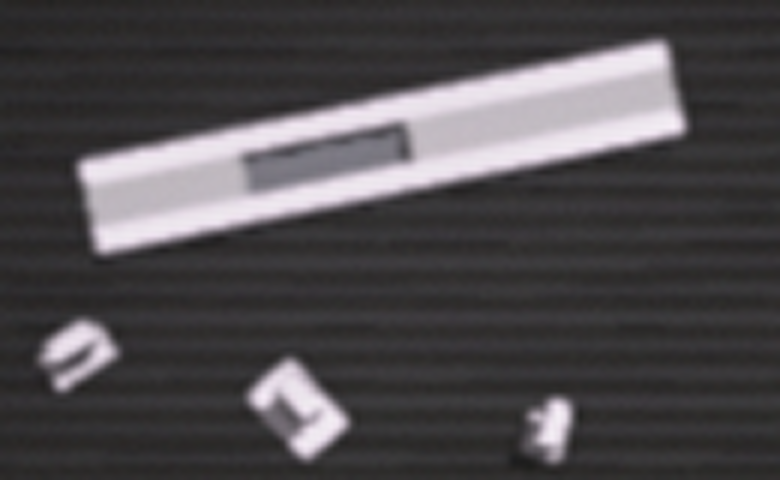

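View pics/sidec.png

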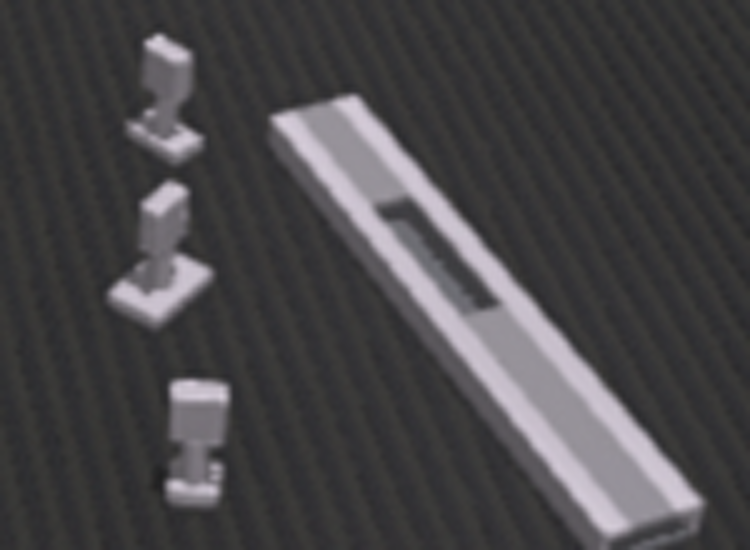

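The crops confirm it. The left post, at about (80,355) in the top crop and (165,100) in the side crop, has an oblong foot about 37 mm long and narrow, so it is the medium post. Next I'll fit the poses.

```bash
python3 - <<'E'
from h import *
from scipy.optimize import least_squares
a=ctrl.camera("top");b=ctrl.camera("side")
T=lambda u,v:(a,250+u/6,140+v/6); S=lambda u,v:(b,260+u/5,180+v/5)
def W(p,q):
    c,s=np.cos(p[2]),np.sin(p[2]);return [p[0]+c*q[0]-s*q[1],p[1]+s*q[0]+c*q[1],p[3]+q[2]]
def fit(obs,p0,lab):
    def f(p): return np.r_[np.ravel([np.subtract(proj(m[0],W(p,q)),m[1:]) for m,q in obs]),(p[3])/0.003]
    r=least_squares(f,p0,loss="soft_l1");print(lab,r.x.round(4),np.degrees(r.x[2]),r.fun.round(1));return r.x
h=.021
st=fit([(T(78,162),(.025,.16,h)),(T(665,38),(.025,-.16,h)),(T(688,130),(-.025,-.16,h)),(T(98,255),(-.025,.16,h)),
 (T(243,157),(.012,.075,h)),(T(405,122),(.012,-.015,h)),(T(412,158),(-.012,-.015,h)),(T(250,193),(-.012,.075,h)),
 (S(270,120),(-.025,.16,h)),(S(352,97),(.025,.16,h)),(S(705,503),(.025,-.16,h)),(S(378,205),(-.012,.075,h)),(S(500,303),(.012,-.015,h)),(S(468,313),(-.012,-.015,h))],[.5,0,.2,0],"strut")
print("gap",W(st,(0,.03,h)))
# mid: x axis toward world +x,-y..., 
for yaw0 in(-.9,-.6):
  mid=fit([(T(62,392),(-.018,.01,.010))[:2] if 0 else (T(62,392),(-.018,-.01,.01)),(T(120,353),(.018,-.01,.01)),
 (S(127,127),(-.018,.01,.01)),(S(178,163),(-.018,-.01,.01)) ,(S(203,142),(.018,-.01,.01))][:2],[.42,.1,yaw0,0],"mid-toponly")
E
```

```text
strut [ 0.5897 -0.0466  0.2096  0.0039] 12.011289323970132 [ 0.4 -0.4 -0.2 -0.2 -0.6 -0.7  0.2 -0.9 -0.4 -1.1 -0.  -1.1  0.4  0.1
 -0.   0.1 -0.5 -0.5 -0.1 -0.2 -0.3  0.3 -2.2  0.3  0.5  0.5 -1.9  1.1
  1.3]
gap [np.float64(0.5834745793927948), np.float64(-0.01726712569821985), np.float64(0.02488329408112281)]
mid-toponly [ 0.4762  0.1152 -0.9734  0.    ] -55.772551857834635 [ 0.2 -0.1 -0.2  0.1  0. ]
mid-toponly [ 0.4762  0.1152 -0.9734  0.    ] -55.77255301827753 [ 0.2 -0.1 -0.2  0.1  0. ]
```

```bash
python3 - <<'E'
from h import *
from scipy.optimize import least_squares
a=ctrl.camera("top");b=ctrl.camera("side")
T=lambda u,v:(a,250+u/6,140+v/6); S=lambda u,v:(b,260+u/5,180+v/5)
def W(p,q):
    c,s=np.cos(p[2]),np.sin(p[2]);return [p[0]+c*q[0]-s*q[1],p[1]+s*q[0]+c*q[1],p[3]+q[2]]
obs=[(T(62,392),(-.018,-.01,.01)),(T(120,353),(.018,-.01,.01)),(S(127,127),(-.018,-.01,.008)),(S(178,163),(.018,-.01,.008)),(S(203,142),(.018,.01,.008)),
(S(143,45),(-.012,-.006,.064)),(S(155,35),(-.012,.006,.064)),(S(192,58),(.012,.006,.064)),(T(40,352),(-.012,-.006,.064)) if 0 else (S(180,65),(.012,-.006,.064))]
def f(p): return np.r_[np.ravel([np.subtract(proj(m[0],W(p,q)),m[1:]) for m,q in obs]),(p[3]-.003)/0.002]
r=least_squares(f,[.476,.115,-.97,.003],loss="soft_l1");p=r.x;print(p.round(4),np.degrees(p[2]),r.fun.round(1))
A=cv2.resize(a["img"][140:220,250:380,::-1],None,fx=6,fy=6,interpolation=cv2.INTER_CUBIC)
B=cv2.resize(b["img"][180:290,260:410,::-1],None,fx=5,fy=5,interpolation=cv2.INTER_CUBIC)
def d(im,c,pp,L,Wd,z,o,s):
    k=[np.subtract(proj(c,W(pp,(i*L/2,j*Wd/2,z))),o)*s for i,j in((-1,-1),(1,-1),(1,1),(-1,1))]
    cv2.polylines(im,[np.round(k).astype(int)],True,(0,0,255),1)
st=[.5897,-.0466,.2096,.0039]
for im,c,o,s in((A,a,(250,140),6),(B,b,(260,180),5)):
    d(im,c,p,.036,.02,.01,o,s);d(im,c,p,.024,.012,.064,o,s);d(im,c,st,.05,.32,.021,o,s)
    g=[st[0]-np.sin(st[2])*.03,st[1]+np.cos(st[2])*.03,st[2],st[3]];d(im,c,g,.024,.09,.021,o,s)
cv2.imwrite("pics/ov.png",np.hstack([A[:420,:430],B[20:440,:370]]))
o=ctrl.get_obs()
from scipy.spatial.transform import Rotation as R
print(R.from_quat(np.roll(o["eef_rot"],-1)).as_matrix().round(3))
E
```

```text
[ 0.4789  0.1151 -0.9622  0.0034] -55.129082936559506 [ 0.2 -1.1 -0.2 -0.9 -0.3  0.7 -0.4 -0.6 -0.3  0.3 -0.2  0.2  0.6  0.3
  0.1 -0.5 -0.7  0.1  0.2]
[[ 0.294  0.956 -0.   ]
 [ 0.956 -0.294 -0.   ]
 [-0.    -0.    -1.   ]]
```

View pics/ov.png

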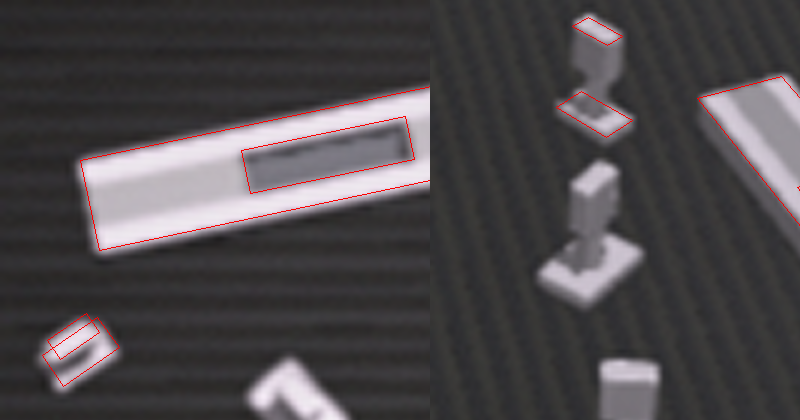

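The overlay matches. The medium post is at about (0.478, 0.115) with its foot at -55°, and the gap is at about (0.5835, -0.017) with the slot direction at 102°. Now I'll move above the post.

Emit:
move_arm:
  moves:
    - {"x":-3.24,"y":4.23}
    - {"x":-3.24,"y":4.23}
    - {"x":-3.24,"y":4.23}
    - {"x":-3.24,"y":4.23}
    - {"x":-3.24,"y":4.23}

```text
validation failed for argument at $.mo...
```

Emit:
move_arm:
  moves:
    - {"x":-3.24,"y":4.23}
    - {"x":-3.24,"y":4.23}
    - {"x":-3.24,"y":4.23}
    - {"x":-3.24,"y":4.23}
    - {"x":-3.24,"y":4.23}

```text
validation failed for argument at $.mo...
```

Emit:
move_arm:
  moves:
    - {"roll":9.5,"z":2.5,"gripper":60}
    - {"roll":9.5,"z":2.5}
    - {"roll":9.5,"z":2.5}
    - {"roll":9.5,"z":2.5}
    - {}

```text
validation failed for argument at $.mo...
```

```bash
cat >> h.py <<'E'
from scipy.spatial.transform import Rotation as R
def to(x,y):
    o=ctrl.get_obs();M=R.from_quat(np.roll(o["eef_rot"],-1)).as_matrix();p=np.array(o["eef_pos"])
    t=M.T@(np.array([x,y,p[2]])-p)*100
    print("t",o["time_s"],"pos",p.round(4),"xang",np.degrees(np.arctan2(M[1,0],M[0,0])).round(2),"tilt",M[:,2].round(4),"tool dx,dy cm",t.round(2),"F",np.round(o["wrist_force"],1),"open",o["opening"])
E
python3 -c "
from h import *
to(.478,.115)"
```

```text
t 0.4 pos [0.1692 0.5495 0.4045] xang 72.88 tilt [-1.e-04 -2.e-04 -1.e+00] tool dx,dy cm [-3.244e+01  4.230e+01  1.000e-02] F [ 0.6  0.8 -0.1] open 0.9985709767941604
```

Emit:
move_arm:
  moves:
    - {"gripper":100,"x":-3.24,"y":4.23,"z":0,"roll":0}
    - {"gripper":100,"x":-3.24,"y":4.23,"z":0,"roll":0}
    - {"gripper":100,"x":-3.24,"y":4.23,"z":0,"roll":0}
    - {"gripper":100,"x":-3.24,"y":4.23,"z":0,"roll":0}
    - {"gripper":100,"x":-3.24,"y":4.23,"z":0,"roll":0}

```text
time_s: 1.02
eef_pos: [0.3244, 0.331, 0.4049]
eef_rot: [0.0, 0.804, 0.594, 0.0]
wrist_force: [0.5, 0.1, 0.2]
opening: 1.0
```

Emit:
move_arm:
  moves:
    - {"gripper":100,"x":-3.24,"y":4.23,"z":0,"roll":0}
    - {"gripper":100,"x":-3.24,"y":4.23,"z":0,"roll":0}
    - {"gripper":100,"x":-3.24,"y":4.23,"z":0,"roll":0}
    - {"gripper":100,"x":-3.24,"y":4.23,"z":0,"roll":0}
    - {"gripper":100,"x":-3.24,"y":4.23,"z":0,"roll":0}

```text
time_s: 1.65
eef_pos: [0.4789, 0.1137, 0.405]
eef_rot: [0.0, 0.805, 0.594, 0.0]
wrist_force: [0.5, 0.7, 0.4]
opening: 1.0
```

Emit:
move_arm:
  moves:
    - {"gripper":60,"x":0,"y":0,"z":2.5,"roll":9.5}
    - {"gripper":60,"x":0,"y":0,"z":2.5,"roll":9.5}
    - {"gripper":60,"x":0,"y":0,"z":2.5,"roll":9.5}
    - {"gripper":60,"x":0,"y":0,"z":2.5,"roll":9.5}
    - {"gripper":60,"x":0,"y":0,"z":0,"roll":0}

```text
time_s: 2.28
eef_pos: [0.4772, 0.1153, 0.303]
eef_rot: [-0.001, 0.954, 0.3, -0.002]
wrist_force: [-0.7, 1.0, -0.2]
opening: 0.6
```

```bash
python3 -c "
from h import *
to(.478,.115)
a=ctrl.camera('top');b=ctrl.camera('side')
A=cv2.resize(a['img'][140:220,240:310,::-1],None,fx=5,fy=5,interpolation=cv2.INTER_CUBIC)
B=cv2.resize(b['img'][120:240,250:340,::-1],None,fx=4,fy=4,interpolation=cv2.INTER_CUBIC)
cv2.imwrite('pics/above.png',np.hstack([A[:400],B[:400]]))"
```

```text
t 2.275 pos [0.4772 0.1153 0.303 ] xang 34.96 tilt [-0.0043  0.     -1.    ] tool dx,dy cm [ 0.04  0.07 -0.  ] F [-0.7  1.  -0.2] open 0.5998588883260246
```

View pics/above.png

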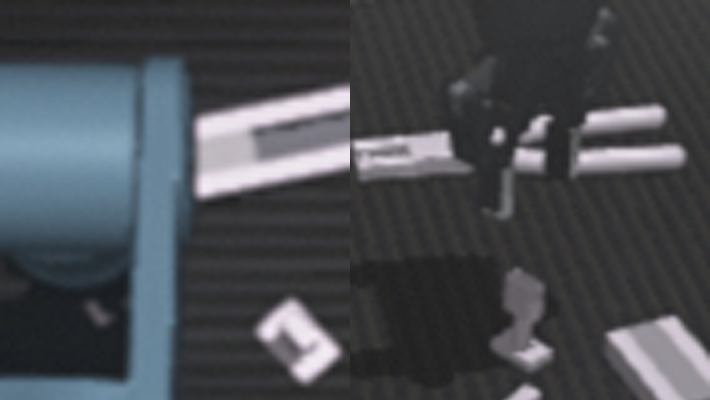

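The side view shows the open jaws straddling the post, with fingers at about (500,205) and (562,165) and the paddle at (523,285) directly below. The arm hides the post from the top camera. I'll descend and grip.

Emit:
move_arm:
  moves:
    - {"gripper":60,"x":0,"y":0,"z":2.5,"roll":0}
    - {"gripper":60,"x":0,"y":0,"z":2.5,"roll":0}
    - {"gripper":60,"x":0,"y":0,"z":2.5,"roll":0}
    - {"gripper":60,"x":0,"y":0,"z":2.0,"roll":0}
    - {"gripper":60,"x":0,"y":0,"z":0,"roll":0}

```text
time_s: 3.0
eef_pos: [0.4781, 0.1154, 0.2097]
eef_rot: [-0.0, 0.954, 0.301, -0.0]
wrist_force: [0.4, 0.0, 0.2]
opening: 0.599
```

Emit:
move_arm:
  moves:
    - {"gripper":0,"x":0,"y":0,"z":0,"roll":0}
    - {"gripper":0,"x":0,"y":0,"z":0,"roll":0}
    - {"gripper":0,"x":0,"y":0,"z":0,"roll":0}
    - {"gripper":0,"x":0,"y":0,"z":0,"roll":0}
    - {"gripper":0,"x":0,"y":0,"z":0,"roll":0}

```text
time_s: 3.62
eef_pos: [0.4789, 0.1153, 0.211]
eef_rot: [0.0, 0.954, 0.3, 0.001]
wrist_force: [-0.8, -0.3, 6.3]
opening: 0.128
```

Emit:
move_arm:
  moves:
    - {"gripper":0,"x":0,"y":0,"z":-2,"roll":0}
    - {"gripper":0,"x":0,"y":0,"z":-2,"roll":0}
    - {"gripper":0,"x":0,"y":0,"z":-2,"roll":8}
    - {"gripper":0,"x":0,"y":0,"z":0,"roll":8}
    - {"gripper":0,"x":0,"y":0,"z":0,"roll":7}

```text
time_s: 4.25
eef_pos: [0.4781, 0.1154, 0.2702]
eef_rot: [0.0, 0.995, 0.101, 0.0]
wrist_force: [-0.1, 0.5, -1.9]
opening: 0.132
```

```bash
python3 -c "
from h import *
to(.5835,-.0173)"
```

```text
t 4.25 pos [0.4781 0.1154 0.2702] xang 11.65 tilt [ 9.e-04  1.e-04 -1.e+00] tool dx,dy cm [7.640e+00 1.513e+01 1.000e-02] F [-0.1  0.5 -1.9] open 0.13230692405783187
```

The post is held: 1.9 N weight, opening about 11 mm. Next I'll carry it over the gap.

Emit:
move_arm:
  moves:
    - {"gripper":0,"x":1.91,"y":3.78,"z":0,"roll":0}
    - {"gripper":0,"x":1.91,"y":3.78,"z":0,"roll":0}
    - {"gripper":0,"x":1.91,"y":3.78,"z":0,"roll":0}
    - {"gripper":0,"x":1.91,"y":3.78,"z":0,"roll":-0.4}
    - {"gripper":0,"x":0,"y":0,"z":1.5,"roll":0}

```text
time_s: 4.88
eef_pos: [0.5862, -0.0195, 0.2561]
eef_rot: [0.001, 0.994, 0.106, 0.002]
wrist_force: [-0.6, 0.1, -1.8]
opening: 0.128
```

```bash
python3 -c "
from h import *
to(.5835,-.0173)
a=ctrl.camera('top');b=ctrl.camera('side')
A=cv2.resize(a['img'][130:210,250:380,::-1],None,fx=3,fy=3,interpolation=cv2.INTER_CUBIC)
B=cv2.resize(b['img'][180:280,300:370,::-1],None,fx=6,fy=6,interpolation=cv2.INTER_CUBIC)
p=np.zeros((600,370,3),np.uint8);p[:240]=A[:,:370]
cv2.imwrite('pics/over.png',np.hstack([p,B]))
print(proj(b,(.5835,-.0173,.0249)))"
```

```text
t 4.875 pos [ 0.5862 -0.0195  0.2561] xang 12.12 tilt [ 0.0049 -0.0015 -1.    ] tool dx,dy cm [-0.22 -0.27 -0.  ] F [-0.6  0.1 -1.8] open 0.12841174618285894
(np.float64(346.62883945620194), np.float64(230.96104736746975))
```

View pics/over.png

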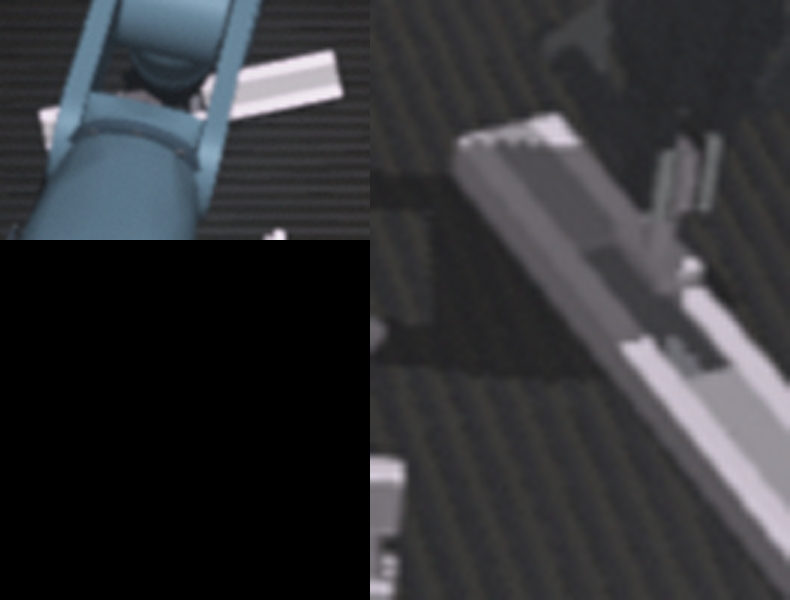

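The side view shows the post upright in the jaws over the open stretch, with its foot at about (680,270). The arm was still settling, so I'll let it settle and then correct.

Emit:
move_arm:
  moves:
    - {"gripper":0,"x":0,"y":0,"z":1,"roll":0}
    - {"gripper":0,"x":0,"y":0,"z":0,"roll":0}
    - {"gripper":0,"x":0,"y":0,"z":0,"roll":0}

```text
time_s: 5.35
eef_pos: [0.5839, -0.0163, 0.2449]
eef_rot: [0.0, 0.994, 0.107, 0.0]
wrist_force: [-0.6, 0.4, -0.6]
opening: 0.129
```

```bash
python3 -c "
from h import *
to(.5835,-.0173)
b=ctrl.camera('side')
o=ctrl.get_obs();P=np.array(o['eef_pos']);zb=P[2]-.2075
B=cv2.resize(b['img'][180:280,290:390,::-1],None,fx=6,fy=6,interpolation=cv2.INTER_CUBIC)
def d(c,yaw,L,W,z,col):
    cc,s=np.cos(yaw),np.sin(yaw)
    k=[(np.subtract(proj(b,(c[0]+cc*i*L/2-s*j*W/2,c[1]+s*i*L/2+cc*j*W/2,z)),(290,180))+.5)*6 for i,j in((-1,-1),(1,-1),(1,1),(-1,1))]
    cv2.polylines(B,[np.round(k).astype(int)],True,col,1)
y=np.radians(12)
d((.5835,-.0173),y,.024,.09,.0249,(0,255,0))
d(P,y,.02,.036,zb+.01,(0,0,255));d(P,y,.02,.036,zb+.003,(0,0,255));d(P,y,.012,.024,zb+.064,(255,0,255))
cv2.imwrite('pics/over2.png',B)"
```

```text
t 5.35 pos [ 0.5839 -0.0163  0.2449] xang 12.33 tilt [ 1.e-04 -0.e+00 -1.e+00] tool dx,dy cm [-0.06  0.09 -0.  ] F [-0.6  0.4 -0.6] open 0.12932582729477482
```

View pics/over2.png

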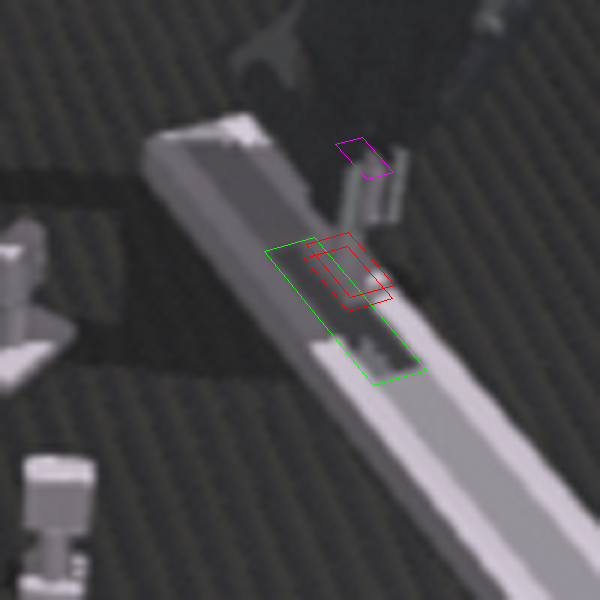

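The overlay agrees: the foot (red) matches the image and lies over the slot (green). I'll correct by half a millimetre and lower.

Emit:
move_arm:
  moves:
    - {"gripper":0,"x":-0.05,"y":0.1,"z":0.7,"roll":0.3}
    - {"gripper":0,"x":0,"y":0,"z":0.4,"roll":0}
    - {"gripper":0,"x":0,"y":0,"z":0.3,"roll":0}
    - {"gripper":0,"x":0,"y":0,"z":0.3,"roll":0}
    - {"gripper":0,"x":0,"y":0,"z":0,"roll":0}

```text
time_s: 6.02
eef_pos: [0.5837, -0.0179, 0.2274]
eef_rot: [-0.0, 0.995, 0.104, -0.0]
wrist_force: [-0.3, -0.4, -1.4]
opening: 0.132
```

Emit:
move_arm:
  moves:
    - {"gripper":0,"x":0,"y":0,"z":0.4,"roll":0}
    - {"gripper":0,"x":0,"y":0,"z":0.4,"roll":0}
    - {"gripper":0,"x":0,"y":0,"z":0.3,"roll":0}
    - {"gripper":0,"x":0,"y":0,"z":0,"roll":0}
    - {"gripper":0,"x":0,"y":0,"z":0,"roll":0}

```text
time_s: 6.65
eef_pos: [0.5838, -0.018, 0.2167]
eef_rot: [0.0, 0.995, 0.104, 0.0]
wrist_force: [0.4, -0.7, -1.8]
opening: 0.13
```

```bash
python3 -c "
from h import *
to(.5835,-.0173)"
```

```text
t 6.65 pos [ 0.5838 -0.018   0.2167] xang 11.98 tilt [ 1.e-04 -1.e-04 -1.e+00] tool dx,dy cm [-0.02 -0.07 -0.  ] F [ 0.4 -0.7 -1.8] open 0.12970835925428711
```

Emit:
move_arm:
  moves:
    - {"gripper":0,"x":0,"y":0,"z":0.15,"roll":0}
    - {"gripper":0,"x":0,"y":0,"z":0,"roll":0}
    - {"gripper":0,"x":0,"y":0,"z":0,"roll":5}
    - {"gripper":0,"x":0,"y":0,"z":0,"roll":5}
    - {"gripper":0,"x":0,"y":0,"z":0,"roll":5}

```text
time_s: 7.28
eef_pos: [0.5838, -0.0179, 0.2152]
eef_rot: [0.0, 1.0, -0.028, 0.0]
wrist_force: [-0.9, 0.4, -1.0]
opening: 0.123
```

Emit:
move_arm:
  moves:
    - {"gripper":0,"x":0,"y":0,"z":0,"roll":5}
    - {"gripper":0,"x":0,"y":0,"z":0,"roll":5}
    - {"gripper":0,"x":0,"y":0,"z":0,"roll":5}
    - {"gripper":0,"x":0,"y":0,"z":0,"roll":5}
    - {"gripper":0,"x":0,"y":0,"z":0,"roll":5}

```text
time_s: 7.9
eef_pos: [0.5838, -0.018, 0.2152]
eef_rot: [0.0, 0.97, -0.243, 0.0]
wrist_force: [-0.2, 1.6, -0.6]
opening: 0.128
```

```bash
python3 -c "
from h import *
to(.5835,-.0173);print(ctrl.get_obs()['torque'])"
```

```text
t 7.9 pos [ 0.5838 -0.018   0.2152] xang -28.19 tilt [ 1.e-04 -0.e+00 -1.e+00] tool dx,dy cm [-0.05 -0.05 -0.  ] F [-0.2  1.6 -0.6] open 0.12810208452645971
[ 0.00599358 -0.04983064 -0.03598763]
```

Turning freely, with 50° to go.

Emit:
move_arm:
  moves:
    - {"gripper":0,"x":0,"y":0,"z":0,"roll":5}
    - {"gripper":0,"x":0,"y":0,"z":0,"roll":5}
    - {"gripper":0,"x":0,"y":0,"z":0,"roll":5}
    - {"gripper":0,"x":0,"y":0,"z":0,"roll":5}
    - {"gripper":0,"x":0,"y":0,"z":0,"roll":5}

```text
time_s: 8.52
eef_pos: [0.5838, -0.018, 0.2152]
eef_rot: [-0.0, 0.894, -0.448, 0.0]
wrist_force: [0.5, -0.3, -1.3]
opening: 0.129
```

Emit:
move_arm:
  moves:
    - {"gripper":0,"x":0,"y":0,"z":0,"roll":5}
    - {"gripper":0,"x":0,"y":0,"z":0,"roll":5}
    - {"gripper":0,"x":0,"y":0,"z":0,"roll":5}
    - {"gripper":0,"x":0,"y":0,"z":0,"roll":5}
    - {"gripper":0,"x":0,"y":0,"z":0,"roll":5}

```text
time_s: 9.15
eef_pos: [0.5838, -0.0179, 0.2152]
eef_rot: [-0.0, 0.776, -0.631, 0.0]
wrist_force: [0.2, -0.1, -0.9]
opening: 0.126
```

```bash
python3 -c "
from h import *
to(.5835,-.0173);print(ctrl.get_obs()['torque'])"
```

```text
t 9.15 pos [ 0.5838 -0.0179  0.2152] xang -78.19 tilt [ 0. -0. -1.] tool dx,dy cm [-0.07  0.01 -0.  ] F [ 0.2 -0.1 -0.9] open 0.12558898163354168
[0.01062759 0.00834969 0.01092617]
```

No contact during the turn, and the angle is now -78.2°, which is square across. I'll seat it, release and retreat.

Emit:
move_arm:
  moves:
    - {"gripper":0,"x":0,"y":0,"z":0.12,"roll":0}
    - {"gripper":0,"x":0,"y":0,"z":0,"roll":0}
    - {"gripper":0,"x":0,"y":0,"z":0,"roll":0}

```text
time_s: 9.52
eef_pos: [0.5838, -0.018, 0.2141]
eef_rot: [-0.0, 0.777, -0.629, 0.0]
wrist_force: [0.6, -0.4, 0.1]
opening: 0.131
```

Emit:
move_arm:
  moves:
    - {"gripper":30,"x":0,"y":0,"z":0,"roll":0}
    - {"gripper":60,"x":0,"y":0,"z":0,"roll":0}
    - {"gripper":60,"x":0,"y":0,"z":0,"roll":0}
    - {"gripper":60,"x":0,"y":0,"z":0,"roll":0}

```text
time_s: 10.02
eef_pos: [0.5838, -0.0179, 0.214]
eef_rot: [-0.0, 0.777, -0.629, 0.0]
wrist_force: [0.4, 0.0, -0.0]
opening: 0.601
```

Emit:
move_arm:
  moves:
    - {"gripper":60,"x":0,"y":0,"z":-1,"roll":0}
    - {"gripper":60,"x":0,"y":0,"z":-3,"roll":0}
    - {"gripper":60,"x":0,"y":0,"z":-5,"roll":0}
    - {"gripper":60,"x":0,"y":0,"z":-5,"roll":0}
    - {"gripper":60,"x":0,"y":0,"z":0,"roll":0}

```text
time_s: 10.65
eef_pos: [0.5853, -0.0182, 0.3602]
eef_rot: [-0.002, 0.777, -0.629, 0.005]
wrist_force: [0.3, 0.9, -0.1]
opening: 0.596
```

```bash
python3 -c "
from h import *
to(.5835,-.0173)
b=ctrl.camera('side')
B=cv2.resize(b['img'][170:270,280:400,::-1],None,fx=6,fy=6,interpolation=cv2.INTER_CUBIC)
y=np.radians(12);c=(.5835,-.0173)
def d(L,W,z,col):
    cc,s=np.cos(y),np.sin(y)
    k=[(np.subtract(proj(b,(c[0]+cc*i*L/2-s*j*W/2,c[1]+s*i*L/2+cc*j*W/2,z)),(280,170))+.5)*6 for i,j in((-1,-1),(1,-1),(1,1),(-1,1))]
    cv2.polylines(B,[np.round(k).astype(int)],True,col,1)
d(.024,.012,.0069+.064,(0,0,255))
cv2.imwrite('pics/end.png',B)"
```

```text
t 10.65 pos [ 0.5853 -0.0182  0.3602] xang -78.01 tilt [ 0.0103 -0.0025 -0.9999] tool dx,dy cm [-0.13  0.16 -0.  ] F [ 0.3  0.9 -0.1] open 0.5958109943545739
```

View pics/end.png

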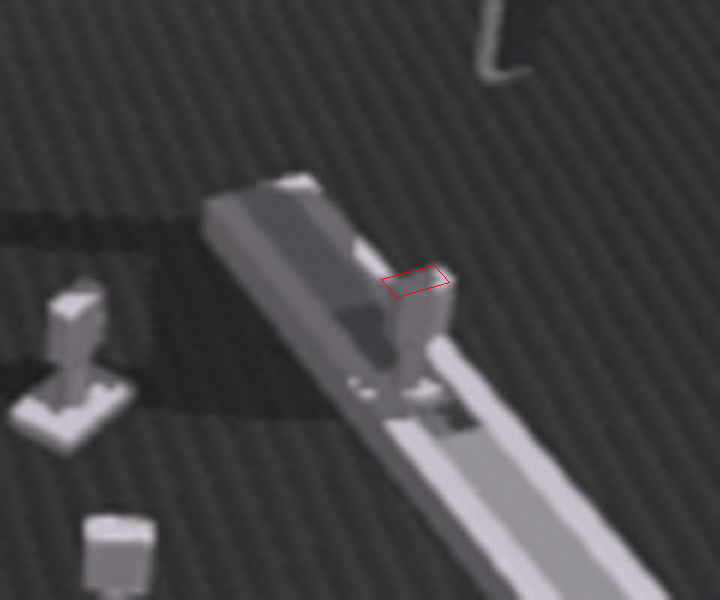

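The post stands upright in the gap with its paddle square across. The paddle top is at about (420,280) and matches the predicted outline at floor height within 1–2 px. The gripper is clear and the neighbouring posts haven't moved, so I'm handing in.

Emit:
move_arm:
  moves:
    - {"gripper":60,"x":0,"y":0,"z":0,"roll":0}
    - {"gripper":60,"x":0,"y":0,"z":0,"roll":0}
    - {"gripper":60,"x":0,"y":0,"z":0,"roll":0}

```text
time_s: 11.08
eef_pos: [0.5835, -0.0179, 0.3527]
eef_rot: [0.0, 0.777, -0.629, -0.001]
wrist_force: [-0.4, 0.9, -0.6]
opening: 0.596
```

```bash
python3 -c "
from bench import ctrl
print(ctrl.hand_in())"
```

```text
the job is handed in; nothing more can be done
None
```

The medium post is standing in the open slot with its foot turned square across under both lips, and I handed the job in at about 11 s. I lowered it lengthwise, turned it 90° in the channel, set it on the channel floor, released it and backed the arm away.

- **Insertion and turn:** the force readings showed no contact on the way down or during the turn. The turn ended at -78.2°, against about -78° for square across.
- **Final picture:** from the side, the post is upright and the paddle top matches the predicted seated outline within 1–2 px. The gripper is well clear of it.
- **Other items:** the wide and short posts look unmoved in that picture. The arm never went near the canister or sleeve and passed well above the applicator, but I did not look at those three again before handing in.

The first three move calls were refused because some fields were left out of the rows. They did not move the arm, and no check failed or disagreed.

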